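# Clamp the boat rack in the loading cradle

### The arm

A 7-joint arm with a two-finger parallel gripper is mounted at the origin on the work surface. World frame = base frame: x ahead of the robot, y to its left, z up, the work surface at z = 0. Lengths are in m, angles in degrees, forces in N, time in s.
With the tool pointing down it reaches from about 0.425 to 0.925 m from the base axis. Payload 6.8 kg.
Tool frame: the origin (TCP) lies at the very end of the fingers, on their centre line; the grasp point (between the pads) lies 19 mm behind it; z points along the fingers, y is the line along which they close (so a half turn about z gives the same grasp; the last joint's range is limited). The gripper opens to 88 mm and grips with 3 to 60 N. Pads are 20 mm wide; open, the fingers measure 115 mm over their backs; the gripper's body (75 mm by 178 mm) begins 61 mm behind the grasp point.
Start: joints at [-77.069, 27.33, 1.283, 89.118, -0.659, 63.558, -4.761], TCP at [0.221, 0.638, 0.223] pointing down, gripper open.
Joint ranges: [-169.35, 169.35], [-19.33, 120.38], [-80.79, 83.38], [13.8, 139.57], [-78.32, 258.32], [9.67, 109.79], [-169.56, 169.56]. Speed limits (degrees/s): [136.94, 136.94, 180, 180, 180, 180, 180].

### API

Orientations are given as [roll, pitch, yaw] about the fixed x, y, z axes, in that order (R = Rz(yaw) Ry(pitch) Rx(roll)).
In Python, from rig import * gives the robot as it stands.
- The arm moves only by the tool servo_tool, never from a script. Its argument "deltas" is a list that holds one entry, the list of rows, each a list of 5 numbers: the shift along the world's x, y, z normalised to -1 to 1, where 1 is 25 mm, then the turn about the world's z normalised to -1 to 1, where 1 is 45 degrees, then the closure, from 0 (fully open) to 1 (shut). A call has 1 to 5 rows; each row shifts and turns the commanded pose from where the row before left it; what a row does not reach is not made up. A row lasts 1/10 s, in which the tool goes at most 50 mm and 8.59 degrees, less where a joint would pass 70% of its speed; a pose out of reach is approached as far as the arm can. A call with a number of a shift or a turn outside -1 to 1 is refused whole. A call with a gripper value outside its range is refused whole. The fingers move at their own pace and stop on an object; the grip force is fixed at half the most. Time passes only in rows, so rows that do not move let the fingers close. It gives the time, the measured TCP pose, the force, the opening and the grip force at its end, in the units of the state.
- get_state(): the state, without advancing time (a new reading comes with each control period).
- get_image(name): name is "scene" or "top"; returns the picture (400x640x3 uint8, red, green, blue); there is no depth.
- get_calibration(name): a dict with "fx", "fy", "cx", "cy" (pixels), "camera_from_world" (4x4, takes a point from world to camera coordinates). Camera axes: x right, y down, z forward; pixel columns grow to the right and rows downward; lengths in m; the calibration is good to about 2 mm. A picture is of the moment at which its call begins. get_calibration takes no time and is no camera call.
- sign_off(): hands the job in; it is judged then, once.
The state is a dict: "clock": time; "qpos": joint angles; "qvel": joint speeds; "joint_efforts": joint torques, N m; "tool_pos": TCP position; "tcp_rot": TCP orientation; "contact_force": force on the tool from outside, world axes, zero at the start; "moment": the same for the moment, N m; "grip_width": finger opening in m; "finger_force": force on a finger pad.
Only numpy, scipy, OpenCV 4.12 (cv2) and the standard library are available. Lean on these libraries where they do the work, as an engineer would, in place of code of your own. Each camera call takes 0.05 s, during which the arm holds its last target. There are 200 camera calls.

### The job

Slide the rack of ceramic boats by its green handle along the cradle, under the blue bridge, fully home against the end stop. Then turn the red torque knob on the bridge clockwise until its clamp foot bears on the rack and the knob clicks past its detent, and stop there: do not force it further. Keep the boats in the rack, leave the things around the cradle alone, and let go.

Things in the scene. Friction and masses are not known exactly. Their poses are not given: they have to be found in the camera images.
- cradle: Loading cradle bolted to the bench. Origin on the bench top; x is the slide direction (from the open end to the end stop), z up. Grey bed 285 x 112 mm (x -195 to 90 mm), top 10 mm above the bench; two aluminium guide rails, inner faces at y = +-37 mm, tops 24 mm high; black rubber end stop, face at x = 66 mm.
- bridge (a point): Centre of the top of the cradle's blue bridge, at cradle x = 45 mm, y = 0, 73 mm above the bench. The bridge spans the bed, 56 mm along x, 117 mm along y; its underside is 55 mm above the bench.
- rack: Loose stainless rack, 150 (x) x 70 (y) x 20 (z) mm, 0.3 to 0.65 kg, four round holes, three with boats; origin at the centre of its underside, axes as the cradle's. It lies on the bed between the rails (2 mm play a side), 40 to 85 mm short of home. Fully home, its front end meets the end stop: its origin is then at cradle x = -9 mm.
- handle (a point): Centre of the top of the rack's upright green handle: a block 24 mm along the rack's x, 14 mm along y, standing 42 mm above the rack's top plate; this point is 72 mm above the bench, at rack x = -61 mm, y = 0. Pinch it across the rack's y.
- knob (a point): Centre of the top of the red round knob cap, 117 mm above the bench, on the vertical knob axis (through the bridge centre). Cap 42 mm in diameter, 34 mm tall. Turning it clockwise (seen from above) screws the foot down, then clicks. In all 1.8 to 3 rad of turning: at least two grasps. A white line on the cap and a black line on the collar lie together until the click.
- collar (a point): Centre of the top of the steel collar under the cap, 58 mm in diameter, 36 mm below knob. It is the screw: cap and collar first turn together freely at 0.16 N m friction, 5 mm of foot travel per rad, and stay where left. After an unknown 1.0 to 1.9 rad the foot meets the (home) rack, the torque climbs, the collar stops and the cap slips on over its detent.
- cap (a joint): Slip of the cap on its collar, rad, clockwise positive: 0 at rest before the click. It holds up to about 0.32 N m, then slips, the torque falling to zero at 0.6 rad and slightly below after it: the click; the cap springs on to its stop at 0.75 rad. Let go before 0.6 rad, it springs back to 0. Turned on against the stop, the torque climbs again and over-tightens the clamp.
- foot: Brass clamp foot under the bridge, a disc of 26 mm diameter and 8 mm thickness on the knob's axis; origin at the centre of its underside, which starts 35 to 39.5 mm above the bench and comes down on the rack's top plate at 30 mm. It is sprung (about 25 N per mm): some 30 N at the click, over 70 N is over-tightened.
- boat0: White ceramic combustion boat, round, 19 mm diameter with a 27 mm rim, 22 mm tall, 15 g, hanging loosely by its rim in a rack hole, its rim standing 4 mm above the rack's top; origin at the centre of its underside (2 mm above the rack's underside). Stays in its hole.
- boat1: White ceramic combustion boat, round, 19 mm diameter with a 27 mm rim, 22 mm tall, 15 g, hanging loosely by its rim in a rack hole, its rim standing 4 mm above the rack's top; origin at the centre of its underside (2 mm above the rack's underside). Stays in its hole.
- boat2: White ceramic combustion boat, round, 19 mm diameter with a 27 mm rim, 22 mm tall, 15 g, hanging loosely by its rim in a rack hole, its rim standing 4 mm above the rack's top; origin at the centre of its underside (2 mm above the rack's underside). Stays in its hole.
- basin: Porcelain evaporating basin, 84 mm across, 36 mm high, beside the cradle; origin under its centre. Leave alone.
- dish: Quartz glass dish, 72 mm across, 28 mm high, beside the cradle; origin under its centre. Leave alone.
- weight: Squat iron counterweight, 60 mm across, 46 mm high, beside the cradle; origin under its centre. Leave alone.
- lens: Brass hand lens lying flat beside the cradle: 48 mm ring 7 mm thick, handle to -x, tip 82 mm from the ring's centre; origin under the ring's centre. Leave alone.

How it is judged (in metres and radians):
On the way, in this order (a step that is already met when the one before it is completed fails the run):
1. the rack is fully home against the end stop (x of rack in the frame of cradle above -0.0135 m), for 0.2 s.
2. the clamp foot bears on the rack (x of rack in the frame of cradle above -0.0135 m and contact force between foot and rack above 4 N), for 0.1 s.
At the end, for the whole second after the job is handed in: The rack rests within 4.5 mm of fully home, the foot bears on it with more than 4 N, the knob cap has clicked over (slip over 0.66 rad, about 0.75 when clicked), and each boat still hangs in its hole (raised less than 6 mm) (all of step 2 and value of joint cap above 0.66 rad and linear speed of rack below 0.01 m/s and z of each of boat0, boat1, boat2 in the frame of rack below 0.008 m); the robot touches nothing.
It fails at once if the clamp is over-tightened: foot presses on the rack with more than 70 N (contact force between foot and rack above 70 N).
It fails at once if a thing beside the cradle is moved more than 25 mm (distance of any of basin, dish, weight, lens from where it was at the start of the episode above 0.025 m).
It fails at once if a boat comes out of its hole (z of any of boat0, boat1, boat2 in the frame of rack above 0.016 m).
It also fails if it takes over 72 s, if anything falls off the work surface, if the arm or the gripper's body presses on something with over 40 N, if the wrist force passes 120 N, or if a joint passes its speed limit or range.

## Working session

There is one attempt and no reset: what is moved stays moved. The work goes in short steps, Python scripts to look and compute and a tool call to move; the robot and the scene stay as the last step left them, time stands still between calls to the robot, and variables do not carry over. Pictures are saved under pics/ and viewed, at most 10 in all, crops included, and the job is handed in when it is done.

Besides the shell and the picture viewer there is one more tool, called by a JSON object that holds its "method" and its "body". servo_tool: Moves the arm, as the interface text tells. Its arguments: {"type":"object","properties":{"deltas":{"type":"array"}},"required":["deltas"]}

```bash
ls; mkdir -p pics; python3 - <<'E'
from rig import *
import cv2,numpy as np
for n in("scene","top"):
    cv2.imwrite(f"pics/{n}0.png",get_image(n)[:,:,::-1])
    c=get_calibration(n);print(n,c['fx'],c['fy'],c['cx'],c['cy']);print(np.round(c['camera_from_world'],4))
print(get_state())
E
```

```text
pics
scene 379.0170095125033 379.0170095125033 313.1558583818678 197.30158643820542
[[-0.5077  0.8615 -0.0099  0.2591]
 [ 0.6483  0.3744 -0.663  -0.3405]
 [-0.5675 -0.343  -0.7486  1.3229]
 [ 0.      0.      0.      1.    ]]
top 513.3554224163111 513.3554224163111 318.7612097281238 194.81221055888813
[[-0.0239 -0.9997  0.0102  0.0611]
 [-0.9942  0.0227 -0.1049  0.6087]
 [ 0.1046 -0.0126 -0.9944  1.0029]
 [ 0.      0.      0.      1.    ]]
{'clock': 0.1, 'qpos': array([-77.0693415 ,  27.37122385,   1.27767448,  89.17082117,
        -0.65701351,  63.55596169,  -4.76143758]), 'qvel': array([ 0.01614272, -0.01625628, -0.10075079, -0.08253579,  0.04161046,
       -0.08765195,  0.00328881]), 'joint_efforts': array([ 3.70454407e-03, -5.84085488e+01,  1.53981853e+00, -2.73308659e+01,
       -5.41960972e-02,  1.31307472e-02,  6.03315311e-05]), 'tool_pos': array([0.2209651 , 0.63725634, 0.22178963]), 'tcp_rot': array([-1.79909591e+02,  7.10284831e-03,  1.60879711e+02]), 'contact_force': array([-0.73722775,  0.42446927,  0.18230868]), 'moment': array([-0.02421721, -0.00790776, -0.04488371]), 'finger_force': 0.0, 'grip_width': 0.08753771608718827}
```

View pics/scene0.png

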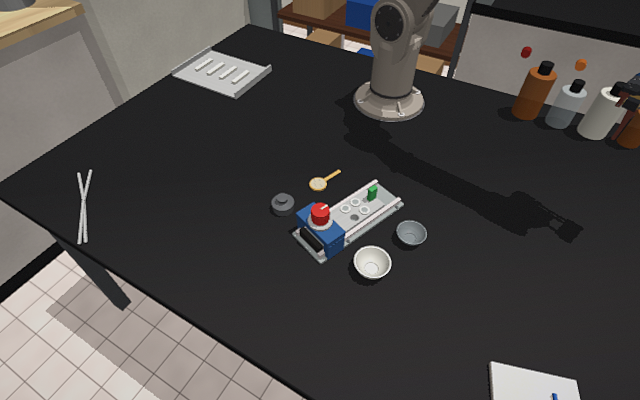

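View pics/top0.png

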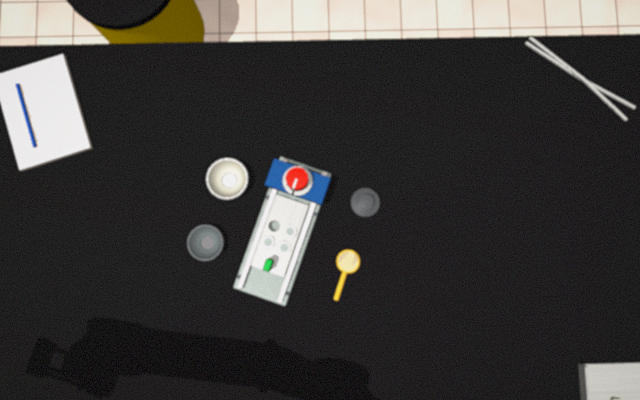

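The scene picture shows the knob at about (320,211) and the handle at (372,190). In the top picture they are at (297,178) and (269,264), with the slide direction roughly up in the image. I'll enlarge both.

```bash
python3 - <<'E'
import cv2
a=cv2.imread("pics/scene0.png")[172:272,265:410];b=cv2.imread("pics/top0.png")[150:310,225:345]
cv2.imwrite("pics/s1.png",cv2.resize(a,None,fx=5.5,fy=5.5,interpolation=cv2.INTER_CUBIC))
cv2.imwrite("pics/t1.png",cv2.resize(cv2.rotate(b,cv2.ROTATE_90_CLOCKWISE),None,fx=5,fy=5,interpolation=cv2.INTER_CUBIC))
E
```

```text
(no output)
```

View pics/s1.png

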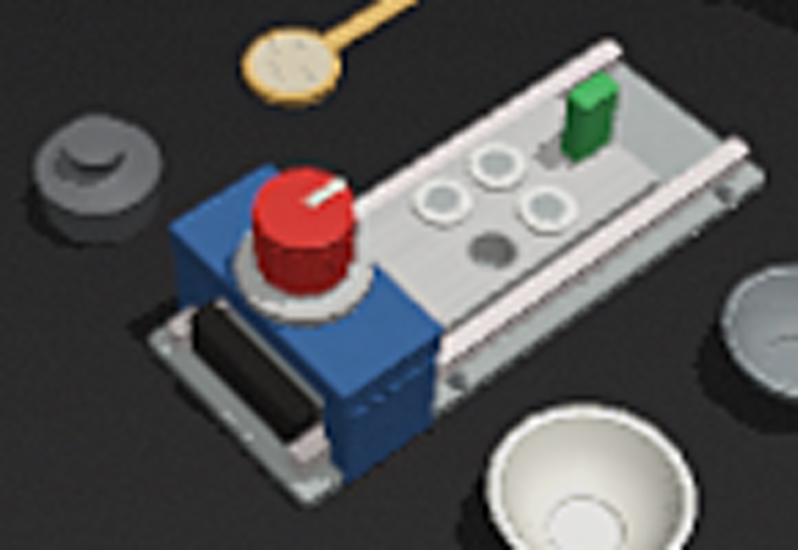

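View pics/t1.png

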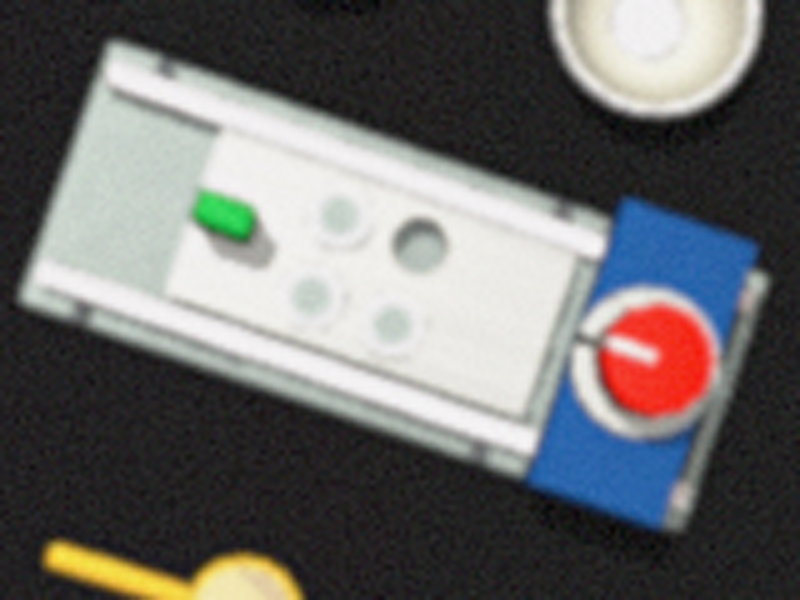

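The enlarged crops give these positions:

| Point | Scene crop | Top crop (rotated) |
|---|---|---|
| Cap top | (304,205) | (660,358) |
| Handle top | (593,92) | (223,212) |
| Bridge corners | – | (625,197), (760,243), (665,528), (528,483) |
| Bed corners at the open end | – | (110,40), (20,300) |

The white and black lines are together, pointing toward the open end.

```bash
cat > h.py <<'E'
from rig import *
import numpy as np
from scipy.optimize import least_squares
C={n:get_calibration(n) for n in("scene","top")}
def proj(n,P):
    c=C[n];p=np.atleast_2d(P)@c['camera_from_world'][:3,:3].T+c['camera_from_world'][:3,3]
    return np.c_[c['fx']*p[:,0]/p[:,2]+c['cx'],c['fy']*p[:,1]/p[:,2]+c['cy']]
def tri(s,t):
    r=least_squares(lambda P:np.r_[proj("scene",P)[0]-s,proj("top",P)[0]-t],[.6,0,.1]);return r.x,r.fun
sc=lambda u,v:np.array([265+(u+.5)/5.5-.5,172+(v+.5)/5.5-.5])
tc=lambda x,y:np.array([225+(y+.5)/5-.5,309-((x+.5)/5-.5)])
def ray(n,p,z):
    return least_squares(lambda q:proj(n,[q[0],q[1],z])[0]-p,[.6,0]).x
E
python3 - <<'E'
from h import *
k=tri(sc(304,205),tc(660,358));h=tri(sc(593,92),tc(223,212))
print("knob",k);print("handle",h)
d=k[0]-h[0];print("dir yaw",np.degrees(np.arctan2(d[1],d[0])),"dist",np.hypot(d[0],d[1]))
B=[(110,40,-.195,.056,.01),(20,300,-.195,-.056,.01),(625,197,.017,.0585,.073),(760,243,.073,.0585,.073),(665,528,.073,-.0585,.073),(528,483,.017,-.0585,.073)]
def f(q):
    c,s=np.cos(q[2]),np.sin(q[2])
    return np.concatenate([proj("top",[q[0]+c*x-s*y,q[1]+s*x+c*y,z])[0]-tc(u,v) for u,v,x,y,z in B])
r=least_squares(f,[.6,.05,0]);x0,y0,a=r.x;print("cradle",r.x,np.degrees(a),np.round(r.fun,1))
R=np.array([[np.cos(a),-np.sin(a)],[np.sin(a),np.cos(a)]])
for p in(k[0],h[0]):print(R.T@(p[:2]-[x0,y0]))
for p in((.045,0),(-.07,0)):print("world",R@p+[x0,y0])
for n,t in(("knob z.117",(ray("top",tc(660,358),.117))),("handle z.072",ray("top",tc(223,212),.072)),("basin",ray("top",[227,178],.036)),("dish",ray("top",[205,242],.028)),("weight",ray("top",[365,202],.04)),("lens",ray("top",[348,261],.005))):print(n,t,R.T@(t-[x0,y0]))
E
```

```text
knob (array([0.63377468, 0.08977816, 0.11815112]), array([-0.61262339, -0.03656345, -0.44782189,  0.24457424]))
handle (array([0.4734026 , 0.15023409, 0.06823745]), array([-0.48227141, -0.00756838, -0.33435089,  0.15375281]))
dir yaw -20.65508372427715 dist 0.17138880570911835
cradle [ 0.59232427  0.10447952 -0.35511807] -20.3467665974776 [-0.  -0.2  0.4  0.1 -0.3 -0.2  0.2 -0.1  0.   0.3 -0.3  0.1]
[0.04397581 0.00062828]
[-0.12741052  0.00155055]
world [0.63451651 0.08883297]
world [0.52669189 0.12881859]
knob z.117 [0.63437489 0.08897618] [4.48174150e-02 8.50285244e-05]
handle z.072 [0.47378511 0.14925086] [-0.12671001  0.00076167]
basin [0.64766956 0.23051079] [0.00807084 0.13741123]
dish [0.52070721 0.27638974] [-0.12692192  0.13628263]
weight [ 0.59252809 -0.04506452] [ 0.05218772 -0.14014244]
lens [ 0.47558895 -0.00991249] [-0.06967744 -0.14784357]
```

The cradle fits to sub-pixel residuals at (0.592, 0.1045), yaw -20.35°. The knob triangulates to z 0.118 and the handle to 0.068, against 0.117 and 0.072 in the text, so both agree. The rack is about 57 mm short of home. I'll move above the handle now.

{"method": "servo_tool", "body": {"deltas": [[[0.5,-0.97,0,-0.03,0],[0.5,-0.97,0,0,0],[0.5,-0.97,0,0,0],[0.5,-0.97,0,0,0],[0.5,-0.97,0,0,0]]]}}

```text
clock: 0.6
tool_pos: [0.2839, 0.5152, 0.2222]
tcp_rot: [-180.0, -0.0, 159.5]
contact_force: [0.6, 0.6, 0.0]
grip_width: 0.0879
finger_force: 0.0
```

{"method": "servo_tool", "body": {"deltas": [[[0.5,-0.97,0,0,0],[0.5,-0.97,0,0,0],[0.5,-0.97,0,0,0],[0.5,-0.97,0,0,0],[0.5,-0.97,0,0,0]]]}}

```text
clock: 1.1
tool_pos: [0.3464, 0.3939, 0.2223]
tcp_rot: [-180.0, -0.0, 159.5]
contact_force: [0.6, 0.5, 0.3]
grip_width: 0.0881
finger_force: 0.0
```

{"method": "servo_tool", "body": {"deltas": [[[0.5,-0.97,0,0,0],[0.5,-0.97,0,0,0],[0.5,-0.97,0,0,0],[0.5,-0.97,0,0,0],[0.5,-0.97,0,0,0]]]}}

```text
clock: 1.6
tool_pos: [0.4088, 0.2728, 0.2224]
tcp_rot: [-180.0, -0.0, 159.5]
contact_force: [0.1, 0.4, 0.2]
grip_width: 0.0878
finger_force: 0.0
```

{"method": "servo_tool", "body": {"deltas": [[[0.5,-0.97,0,0,0],[0.5,-0.97,0,0,0],[0.5,-0.97,0,0,0],[0.5,-0.97,0,0,0],[0,0,0,0,0]]]}}

```text
clock: 2.1
tool_pos: [0.4599, 0.1732, 0.2225]
tcp_rot: [-179.9, 0.0, 159.2]
contact_force: [-0.3, -0.1, 0.1]
grip_width: 0.0878
finger_force: 0.0
```

{"method": "servo_tool", "body": {"deltas": [[[0.55,-0.96,0,0.01,0],[0,0,-0.9,0,0],[0,0,-0.9,0,0],[0,0,-0.9,0,0],[0,0,-0.9,0,0]]]}}

```text
clock: 2.6
tool_pos: [0.4719, 0.1539, 0.1317]
tcp_rot: [180.0, -0.0, 160.0]
contact_force: [-0.5, 0.2, 0.2]
grip_width: 0.088
finger_force: 0.0
```

{"method": "servo_tool", "body": {"deltas": [[[0,0,-0.5,0,0],[0,0,0,0,0]]]}}

```text
clock: 2.8
tool_pos: [0.471, 0.1531, 0.1187]
tcp_rot: [-179.9, -0.1, 160.0]
contact_force: [-0.4, 0.2, 0.4]
grip_width: 0.088
finger_force: 0.0
```

```bash
python3 - <<'E'
from rig import *
import cv2
a=get_image("scene")[150:270,260:420];b=get_image("top")[150:310,225:345]
b=cv2.resize(cv2.rotate(b,cv2.ROTATE_90_CLOCKWISE),None,fx=2.5,fy=2.5);a=cv2.resize(a,None,fx=2.5,fy=2.5)
cv2.imwrite("pics/c2.png",cv2.hconcat([a,b])[:,:,::-1]);print(a.shape,b.shape,get_state()['tool_pos'],get_state()['qpos'])
E
```

```text
(300, 400, 3) (300, 400, 3) [0.47258938 0.15341489 0.12059104] [-37.42167858  18.58178826  14.65787814 119.42260042  -6.83290493
  42.74901899  51.51842218]
```

View pics/c2.png

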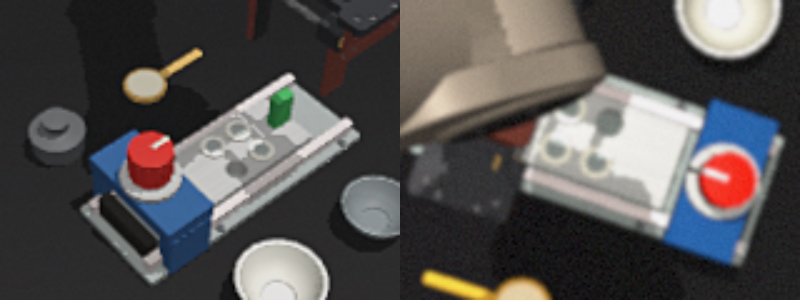

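The fingers straddle the handle, with the tips around crop (250,40) and (335,90) and the handle at (283,90). I'll go down with a small lateral correction.

{"method": "servo_tool", "body": {"deltas": [[[0.06,-0.15,-0.6,-0.01,0],[0,0,-0.6,0,0],[0,0,-0.6,0,0],[0,0,-0.6,0,0],[0,0,-0.4,0,0]]]}}

```text
clock: 3.4
tool_pos: [0.4745, 0.1497, 0.0504]
tcp_rot: [179.9, 0.0, 159.5]
contact_force: [-0.7, -0.4, 1.1]
grip_width: 0.0877
finger_force: 0.0
```

{"method": "servo_tool", "body": {"deltas": [[[0,0,0,0,0],[0,0,0,0,0]]]}}

```text
clock: 3.6
tool_pos: [0.4744, 0.1495, 0.0508]
tcp_rot: [180.0, 0.0, 159.5]
contact_force: [-0.2, -0.1, 0.0]
grip_width: 0.0875
finger_force: 0.0
```

Down 9 mm more, then close.

{"method": "servo_tool", "body": {"deltas": [[[0,0,-0.36,0,0],[0,0,0,0,0.7],[0,0,0,0,1],[0,0,0,0,1],[0,0,0,0,1]]]}}

```text
clock: 4.1
tool_pos: [0.474, 0.1493, 0.0413]
tcp_rot: [180.0, 0.0, 159.5]
contact_force: [0.9, 1.0, 0.2]
grip_width: 0.0592
finger_force: 0.0
```

{"method": "servo_tool", "body": {"deltas": [[[0,0,0,0,1],[0,0,0,0,1],[0,0,0,0,1],[0,0,0,0,1],[0,0,0,0,1]]]}}

```text
clock: 4.6
tool_pos: [0.4739, 0.1493, 0.0412]
tcp_rot: [-180.0, -0.0, 159.5]
contact_force: [0.6, 1.0, -0.9]
grip_width: 0.0195
finger_force: 0.0
```

{"method": "servo_tool", "body": {"deltas": [[[0,0,0,0,1],[0,0,0,0,1],[0,0,0,0,1]]]}}

```text
clock: 4.9
tool_pos: [0.4739, 0.1493, 0.0412]
tcp_rot: [180.0, -0.0, 159.5]
contact_force: [0.9, 0.1, 0.5]
grip_width: 0.0139
finger_force: 30.0
```

{"method": "servo_tool", "body": {"deltas": [[[0.2,-0.074,0,0,1],[0.2,-0.074,0,0,1],[0.2,-0.074,0,0,1],[0.2,-0.074,0,0,1],[0,0,0,0,1]]]}}

```text
clock: 5.4
tool_pos: [0.4923, 0.1426, 0.0411]
tcp_rot: [-180.0, -0.2, 159.6]
contact_force: [-4.6, 1.4, 4.5]
grip_width: 0.0138
finger_force: 30.0
```

{"method": "servo_tool", "body": {"deltas": [[[0.2,-0.074,0,0,1],[0.2,-0.074,0,0,1],[0.2,-0.074,0,0,1],[0.2,-0.074,0,0,1],[0.2,-0.074,0,0,1]]]}}

```text
clock: 5.9
tool_pos: [0.5153, 0.1342, 0.041]
tcp_rot: [-179.9, -0.4, 159.6]
contact_force: [-10.9, 4.8, 11.2]
grip_width: 0.0141
finger_force: 30.0
```

{"method": "servo_tool", "body": {"deltas": [[[0.08,-0.03,0,0,1],[0.08,-0.03,0,0,1],[0.08,-0.03,0,0,1],[0,0,0,0,1]]]}}

```text
clock: 6.3
tool_pos: [0.522, 0.1317, 0.041]
tcp_rot: [-179.9, -0.3, 159.6]
contact_force: [-8.7, 3.3, 8.8]
grip_width: 0.0138
finger_force: 30.0
```

{"method": "servo_tool", "body": {"deltas": [[[0.08,-0.03,0,0,1],[0.08,-0.03,0,0,1],[0,0,0,0,1]]]}}

```text
clock: 6.6
tool_pos: [0.5262, 0.1302, 0.0411]
tcp_rot: [-180.0, -0.3, 159.6]
contact_force: [-8.3, 3.2, 7.5]
grip_width: 0.0138
finger_force: 30.0
```

{"method": "servo_tool", "body": {"deltas": [[[0.06,-0.022,0,0,1],[0,0,0,0,1]]]}}

```text
clock: 6.8
tool_pos: [0.5265, 0.1301, 0.041]
tcp_rot: [-179.9, -0.4, 159.6]
contact_force: [-11.8, 4.4, 12.4]
grip_width: 0.0135
finger_force: 30.0
```

{"method": "servo_tool", "body": {"deltas": [[[0.06,-0.022,0,0,1],[0,0,0,0,1]]]}}

```text
clock: 7.0
tool_pos: [0.5266, 0.1301, 0.041]
tcp_rot: [-179.9, -0.6, 159.7]
contact_force: [-16.5, 5.0, 15.9]
grip_width: 0.0138
finger_force: 30.0
```

{"method": "servo_tool", "body": {"deltas": [[[0.06,-0.022,0,0,1],[0,0,0,0,1],[0,0,0,0,1]]]}}

```text
clock: 7.3
tool_pos: [0.5268, 0.1299, 0.0409]
tcp_rot: [-179.9, -0.7, 159.7]
contact_force: [-19.5, 6.0, 19.6]
grip_width: 0.0136
finger_force: 30.0
```

The push force climbs with no further motion after 56 mm of travel, so the rack is against the stop. I'll open and lift.

{"method": "servo_tool", "body": {"deltas": [[[0,0,0,0,0],[0,0,0,0,0],[0,0,0,0,0],[0,0,0,0,0],[0,0,0,0,0]]]}}

```text
clock: 7.8
tool_pos: [0.5337, 0.1269, 0.0411]
tcp_rot: [-180.0, 0.0, 159.5]
contact_force: [-0.7, 0.1, 0.1]
grip_width: 0.0506
finger_force: 0.0
```

{"method": "servo_tool", "body": {"deltas": [[[0,0,0,0,0],[0,0,0,0,0],[0,0,0.8,0,0],[0,0,0.9,0,0],[0,0,0.9,0,0]]]}}

```text
clock: 8.3
tool_pos: [0.5332, 0.1271, 0.1067]
tcp_rot: [-180.0, -0.0, 159.5]
contact_force: [0.6, -0.4, 0.1]
grip_width: 0.0871
finger_force: 0.0
```

{"method": "servo_tool", "body": {"deltas": [[[0,0,0.9,0,0],[0,0,0.9,0,0],[0,0,0.5,0,0],[0,0,0,0,0]]]}}

```text
clock: 8.7
tool_pos: [0.5345, 0.1275, 0.1652]
tcp_rot: [179.9, 0.1, 159.5]
contact_force: [0.3, -0.4, -0.0]
grip_width: 0.0879
finger_force: 0.0
```

```bash
python3 - <<'E'
from rig import *
import cv2
a=get_image("scene")[172:272,265:410]
cv2.imwrite("pics/s3.png",cv2.resize(a,None,fx=5.5,fy=5.5,interpolation=cv2.INTER_CUBIC)[:,:,::-1]);s=get_state();print(s['tool_pos'],s['tcp_rot'],s['qpos'],s['clock'])
E
```

```text
[0.53364203 0.12734174 0.16387052] [1.79950050e+02 4.13859421e-02 1.59525667e+02] [-32.51961405  19.57290539  15.55105553 110.8303862   -6.71230018
  50.39146689  55.9837757 ] 8.75
```

View pics/s3.png

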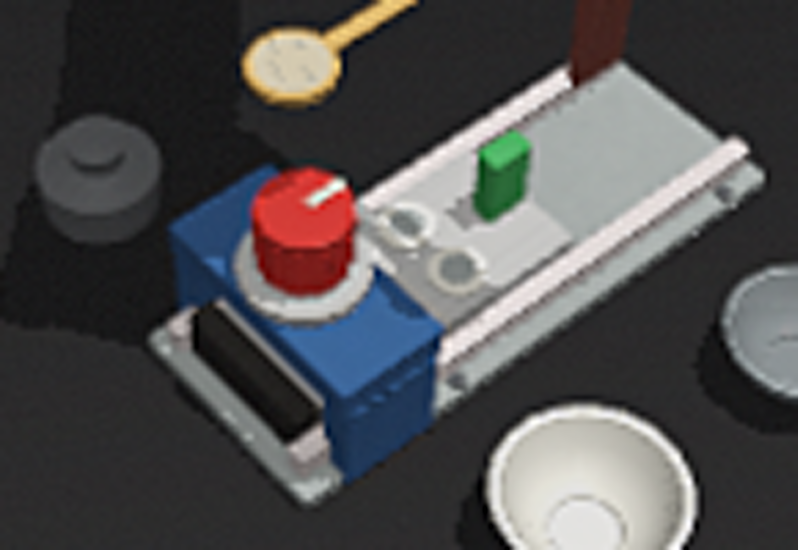

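{"method": "servo_tool", "body": {"deltas": [[[0.8,-0.3,0,0.18,0],[0.8,-0.3,0,0.18,0],[0.8,-0.3,0,0.18,0],[0.8,-0.3,0,0.18,0],[0.8,-0.3,0,0.18,0]]]}}

```text
clock: 9.25
tool_pos: [0.6332, 0.0893, 0.1616]
tcp_rot: [180.0, -0.2, -159.6]
contact_force: [-0.9, -0.0, 0.1]
grip_width: 0.0879
finger_force: 0.0
```

{"method": "servo_tool", "body": {"deltas": [[[0,0,0,0.18,0],[0,0,0,0.18,0],[0,0,0,0.18,0],[0,0,0,0.18,0],[0,0,0,0.18,0]]]}}

```text
clock: 9.75
tool_pos: [0.6324, 0.0896, 0.1616]
tcp_rot: [179.9, -0.1, -119.1]
contact_force: [-0.3, -0.6, 0.6]
grip_width: 0.0876
finger_force: 0.0
```

{"method": "servo_tool", "body": {"deltas": [[[0,0,0,0.18,0],[0,0,0,0,0]]]}}

```text
clock: 9.95
tool_pos: [0.6325, 0.0895, 0.1618]
tcp_rot: [179.9, -0.1, -111.3]
contact_force: [-0.5, -0.1, -0.7]
grip_width: 0.0878
finger_force: 0.0
```

```bash
python3 - <<'E'
from h import *
a=np.radians(-20.35);R=np.array([[np.cos(a),-np.sin(a)],[np.sin(a),np.cos(a)]])
for p in((593,92),(505,147)): print(R.T@(ray("scene",sc(*p),.072)-[.5923,.1045]))
s=get_state();print(s['tool_pos'],s['tcp_rot'],s['qpos'],s['moment'])
E
```

```text
[-0.12549858  0.00454544]
[-0.07183057  0.00329863]
[0.63252757 0.08949485 0.16179098] [ 1.79850675e+02 -5.27961819e-02 -1.11311010e+02] [-10.9493133   27.48406081  -3.63374955  97.33370301   1.98332784
  55.39776679 143.38406078] [0.02866459 0.06886348 0.02197405]
```

Handle is at cradle x ≈ -0.071 (home -0.070). Descend over the knob and close.

{"method": "servo_tool", "body": {"deltas": [[[0.07,-0.03,-0.8,0,0],[0,0,-0.8,0,0],[0,0,-0.8,0,0],[0,0,-0.5,0,0],[0,0,0,0,0]]]}}

```text
clock: 10.45
tool_pos: [0.6334, 0.0887, 0.0886]
tcp_rot: [179.8, -0.1, -111.5]
contact_force: [0.3, -0.1, 0.2]
grip_width: 0.0876
finger_force: 0.0
```

{"method": "servo_tool", "body": {"deltas": [[[0,0,0,0,0.5],[0,0,0,0,0.5],[0,0,0,0,0.6],[0,0,0,0,1],[0,0,0,0,1]]]}}

```text
clock: 10.95
tool_pos: [0.6354, 0.089, 0.0917]
tcp_rot: [-180.0, 0.0, -111.4]
contact_force: [-0.5, 0.4, 1.1]
grip_width: 0.0515
finger_force: 0.0
```

{"method": "servo_tool", "body": {"deltas": [[[0,0,0,0,1],[0,0,0,0,1],[0,0,0,0,1],[0,0,0,0,1]]]}}

```text
clock: 11.35
tool_pos: [0.6336, 0.0897, 0.0914]
tcp_rot: [179.8, -0.0, -111.4]
contact_force: [-4.7, 1.5, 5.2]
grip_width: 0.0419
finger_force: 30.0
```

{"method": "servo_tool", "body": {"deltas": [[[0,0,0,-0.15,1],[0,0,0,-0.15,1],[0,0,0,-0.15,1],[0,0,0,-0.15,1],[0,0,0,-0.15,1]]]}}

```text
clock: 11.85
tool_pos: [0.634, 0.0898, 0.0914]
tcp_rot: [179.9, -0.1, -145.3]
contact_force: [-3.9, 1.2, 4.1]
grip_width: 0.0417
finger_force: 30.0
```

```bash
cat > look.py <<'E'
from rig import *
import cv2,sys,numpy as np
s=get_state();print(s['tcp_rot'],s['moment'],s['contact_force'],s['qpos'])
a=get_image("scene")[190:240,290:350];b=get_image("top")[150:210,267:327]
im=cv2.hconcat([cv2.resize(a,(480,400),interpolation=cv2.INTER_CUBIC),cv2.resize(b,(320,400),interpolation=cv2.INTER_CUBIC)])
cv2.imwrite(f"pics/{sys.argv[1]}.png",im[:,:,::-1])
E
python3 look.py k1
```

```text
[ 1.79898219e+02 -8.25149766e-02 -1.45347618e+02] [0.26705545 0.85063927 0.10993782] [-3.87096684  1.16633973  4.10819166] [-17.18212759  32.28122756   4.91630214 100.42059181  -3.64256181
  47.5655128  114.09442278]
```

View pics/k1.png

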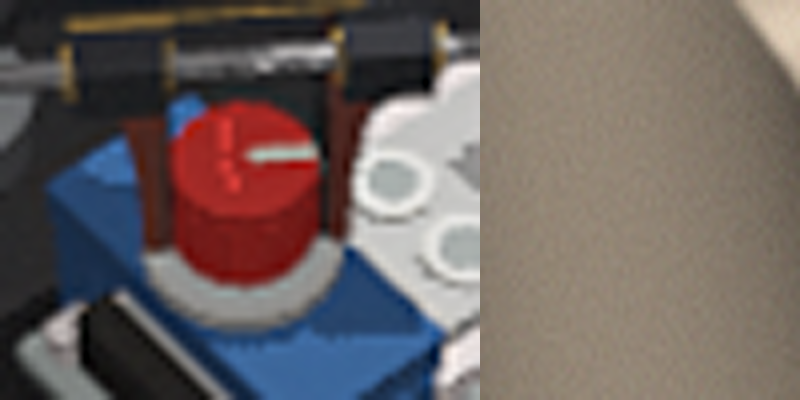

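The white line has turned clockwise and now points right, at (285,153) in the crop. The grip holds and the moment is near the free friction value, so I'll continue.

{"method": "servo_tool", "body": {"deltas": [[[0,0,0,-0.15,1],[0,0,0,-0.15,1],[0,0,0,-0.15,1]]]}}

```text
clock: 12.25
tool_pos: [0.6342, 0.0897, 0.0914]
tcp_rot: [179.9, -0.1, -165.4]
contact_force: [-4.0, 1.7, 4.6]
grip_width: 0.0418
finger_force: 30.0
```

```bash
cat > m.py <<'E'
from rig import *
s=get_state();print(s['tcp_rot'][2].round(2),s['moment'].round(3),s['qpos'][6].round(1),s['joint_efforts'][6].round(3))
E
python3 m.py
```

```text
-165.43 [0.334 0.898 0.151] 97.2 1.152
```

{"method": "servo_tool", "body": {"deltas": [[[0,0,0,-0.1,1],[0,0,0,-0.1,1]]]}}

```text
clock: 12.45
tool_pos: [0.6343, 0.0896, 0.0913]
tcp_rot: [180.0, -0.1, -174.3]
contact_force: [-4.1, 1.2, 4.4]
grip_width: 0.0413
finger_force: 30.0
```

```bash
python3 m.py
```

```text
-174.34 [0.283 0.884 0.169] 89.7 0.69
```

{"method": "servo_tool", "body": {"deltas": [[[0,0,0,-0.1,1],[0,0,0,-0.1,1]]]}}

```text
clock: 12.65
tool_pos: [0.6344, 0.0896, 0.0914]
tcp_rot: [180.0, -0.1, 176.7]
contact_force: [-4.1, 0.1, 3.8]
grip_width: 0.0417
finger_force: 30.0
```

```bash
python3 m.py
```

```text
176.66 [0.283 0.866 0.177] 82.1 0.71
```

{"method": "servo_tool", "body": {"deltas": [[[0,0,0,-0.1,1],[0,0,0,-0.1,1]]]}}

```text
clock: 12.85
tool_pos: [0.6345, 0.0895, 0.0914]
tcp_rot: [180.0, -0.1, 167.7]
contact_force: [-3.4, 1.0, 4.2]
grip_width: 0.0416
finger_force: 30.0
```

```bash
python3 m.py
```

```text
167.66 [0.279 0.848 0.138] 74.6 0.707
```

{"method": "servo_tool", "body": {"deltas": [[[0,0,0,-0.1,1],[0,0,0,-0.1,1]]]}}

```text
clock: 13.05
tool_pos: [0.6345, 0.0894, 0.0914]
tcp_rot: [-180.0, -0.1, 158.7]
contact_force: [-3.2, 1.3, 3.9]
grip_width: 0.0416
finger_force: 30.0
```

```bash
python3 m.py
```

```text
158.65 [0.213 0.76  0.2  ] 67.1 0.704
```

{"method": "servo_tool", "body": {"deltas": [[[0,0,0,-0.1,1],[0,0,0,-0.1,1]]]}}

```text
clock: 13.25
tool_pos: [0.6346, 0.0893, 0.0914]
tcp_rot: [-180.0, -0.1, 149.7]
contact_force: [-3.3, 1.1, 4.4]
grip_width: 0.0416
finger_force: 30.0
```

```bash
python3 m.py
```

```text
149.65 [0.11  0.742 0.133] 59.7 0.702
```

{"method": "servo_tool", "body": {"deltas": [[[0,0,0,-0.1,1],[0,0,0,0,1]]]}}

```text
clock: 13.45
tool_pos: [0.6346, 0.0893, 0.0914]
tcp_rot: [-180.0, -0.1, 145.2]
contact_force: [-3.3, 0.6, 4.6]
grip_width: 0.0416
finger_force: 30.0
```

```bash
python3 m.py
```

```text
145.18 [ 0.14   0.817 -0.226] 56.0 -0.399
```

{"method": "servo_tool", "body": {"deltas": [[[0,0,0,-0.1,1],[0,0,0,0,1]]]}}

```text
clock: 13.65
tool_pos: [0.6346, 0.0892, 0.0913]
tcp_rot: [-180.0, -0.1, 140.7]
contact_force: [-4.4, 1.1, 6.6]
grip_width: 0.0417
finger_force: 30.0
```

```bash
python3 m.py
```

```text
140.69 [ 0.163  0.854 -0.152] 52.2 -0.353
```

{"method": "servo_tool", "body": {"deltas": [[[0,0,0,-0.1,1],[0,0,0,0,1]]]}}

```text
clock: 13.85
tool_pos: [0.6346, 0.0892, 0.0914]
tcp_rot: [-180.0, -0.1, 136.2]
contact_force: [-4.1, 0.4, 5.1]
grip_width: 0.0415
finger_force: 30.0
```

```bash
python3 m.py
```

```text
136.19 [ 0.11   0.876 -0.035] 48.5 -0.389
```

{"method": "servo_tool", "body": {"deltas": [[[0,0,0,-0.1,1],[0,0,0,0,1]]]}}

```text
clock: 14.05
tool_pos: [0.6346, 0.0891, 0.0914]
tcp_rot: [-180.0, -0.1, 131.7]
contact_force: [-4.2, 1.4, 5.3]
grip_width: 0.0414
finger_force: 30.0
```

```bash
python3 look.py k2
```

```text
[-1.79958456e+02 -5.68389311e-02  1.31691485e+02] [ 0.08946603  0.89222211 -0.0700914 ] [-4.19240987  1.3537362   5.26371092] [-32.23128246  34.64292541  26.19236754 101.49742061 -19.61760046
  48.47618045  44.80419971]
```

View pics/k2.png

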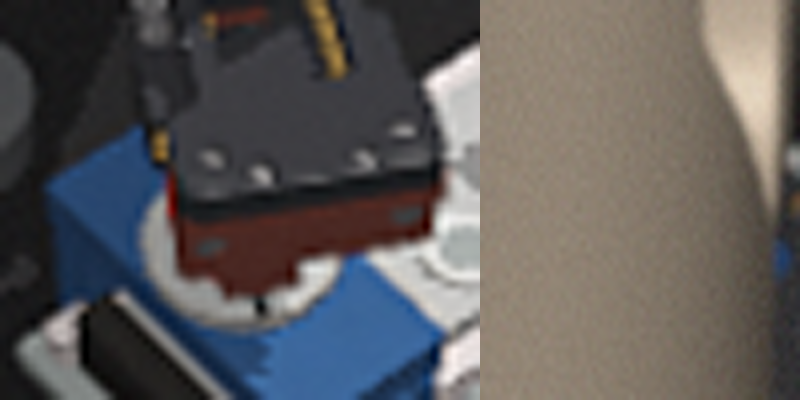

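The black collar line is visible at crop (260,305). I'll compute its angle against the gripper's turn.

```bash
python3 - <<'E'
from h import *
ax=np.array([.6344,.0889]);an=lambda v:np.degrees(np.arctan2(v[1],v[0]))
a0=an(ray("top",tc(590,339),.081)-ax); w0=an(ray("top",tc(607,343),.117)-ax)
p=ray("scene",np.array([290+260.5/8-.5,190+305/8-.5]),.081)-ax
print(a0,w0,"now",an(p),np.hypot(*p)); print(get_state()['tcp_rot'][2])
E
python3 m.py
```

```text
157.6749862196719 163.040214344018 now 47.15329295312418 0.025280091389998222
131.78813103709683
131.79 [ 0.146  0.905 -0.069] 44.9 0.056
```

{"method": "servo_tool", "body": {"deltas": [[[0,0,0,-0.1,1],[0,0,0,-0.1,1]]]}}

```text
clock: 14.35
tool_pos: [0.6346, 0.089, 0.0914]
tcp_rot: [-180.0, -0.1, 122.7]
contact_force: [-4.2, 0.3, 6.3]
grip_width: 0.0413
finger_force: 30.0
```

```bash
python3 m.py
```

```text
122.67 [0.023 0.926 0.288] 37.4 0.594
```

{"method": "servo_tool", "body": {"deltas": [[[0,0,0,-0.1,1],[0,0,0,-0.1,1]]]}}

```text
clock: 14.55
tool_pos: [0.6346, 0.089, 0.0914]
tcp_rot: [-179.9, -0.0, 113.7]
contact_force: [-4.2, -0.0, 4.7]
grip_width: 0.0415
finger_force: 30.0
```

```bash
python3 m.py
```

```text
113.67 [-0.066  0.91   0.272] 30.0 0.547
```

{"method": "servo_tool", "body": {"deltas": [[[0,0,0,-0.1,1],[0,0,0,-0.1,1]]]}}

```text
clock: 14.75
tool_pos: [0.6346, 0.0889, 0.0914]
tcp_rot: [-179.9, -0.0, 104.7]
contact_force: [-4.7, -1.1, 5.2]
grip_width: 0.0414
finger_force: 30.0
```

```bash
python3 m.py
```

```text
104.66 [-0.031  0.968  0.246] 22.6 0.626
```

Torque peaked and is falling, so the cap is slipping on its detent. I'll take smaller steps.

{"method": "servo_tool", "body": {"deltas": [[[0,0,0,-0.1,1]]]}}

```text
clock: 14.85
tool_pos: [0.6345, 0.0889, 0.0913]
tcp_rot: [-179.9, -0.0, 100.2]
contact_force: [-4.3, -0.2, 5.9]
grip_width: 0.0417
finger_force: 30.0
```

```bash
python3 m.py
```

```text
100.15 [-0.114  0.965  0.155] 18.9 0.668
```

{"method": "servo_tool", "body": {"deltas": [[[0,0,0,-0.1,1]]]}}

```text
clock: 14.95
tool_pos: [0.6345, 0.0889, 0.0913]
tcp_rot: [-179.9, -0.0, 95.6]
contact_force: [-4.9, -0.8, 5.7]
grip_width: 0.0414
finger_force: 30.0
```

```bash
python3 m.py
```

```text
95.65 [-0.121  1.032  0.162] 15.2 0.711
```

{"method": "servo_tool", "body": {"deltas": [[[0,0,0,-0.1,1]]]}}

```text
clock: 15.05
tool_pos: [0.6345, 0.0889, 0.0914]
tcp_rot: [-179.9, -0.0, 91.1]
contact_force: [-3.6, 0.5, 5.8]
grip_width: 0.0417
finger_force: 30.0
```

```bash
python3 - <<'E'
exec(open('m.py').read())
import cv2
cv2.imwrite("pics/k3raw.png",get_image("scene")[:,:,::-1])
E
```

```text
91.14 [-0.077  1.043  0.131] 11.5 0.756
```

{"method": "servo_tool", "body": {"deltas": [[[0,0,0,-0.1,1],[0,0,0,-0.1,1]]]}}

```text
clock: 15.3
tool_pos: [0.6344, 0.0889, 0.0914]
tcp_rot: [-179.9, -0.0, 82.1]
contact_force: [-4.6, 0.3, 6.0]
grip_width: 0.0412
finger_force: 30.0
```

```bash
python3 m.py
```

```text
82.13 [-0.068  1.032 -0.033] 4.2 0.88
```

{"method": "servo_tool", "body": {"deltas": [[[0,0,0,-0.1,1]]]}}

```text
clock: 15.4
tool_pos: [0.6344, 0.0889, 0.0914]
tcp_rot: [-179.9, 0.0, 77.6]
contact_force: [-4.9, 1.1, 6.5]
grip_width: 0.0415
finger_force: 30.0
```

```bash
python3 m.py
```

```text
77.62 [-0.048  1.124  0.361] 0.5 0.835
```

{"method": "servo_tool", "body": {"deltas": [[[0,0,0,-0.1,1]]]}}

```text
clock: 15.5
tool_pos: [0.6344, 0.0889, 0.0913]
tcp_rot: [-179.9, 0.0, 73.2]
contact_force: [-5.6, -1.0, 6.3]
grip_width: 0.0414
finger_force: 30.0
```

```bash
python3 m.py
```

```text
73.18 [-0.16   1.146  0.4  ] -3.2 0.477
```

Torque went to zero and slightly negative, then climbed as the cap met its stop: it has clicked. I'll let go at once and lift.

{"method": "servo_tool", "body": {"deltas": [[[0,0,0,0,0],[0,0,0,0,0],[0,0,0,0,0],[0,0,0,0,0],[0,0,0,0,0]]]}}

```text
clock: 16.0
tool_pos: [0.6353, 0.0889, 0.0911]
tcp_rot: [180.0, -0.0, 73.2]
contact_force: [-0.2, -0.4, 0.8]
grip_width: 0.0779
finger_force: 0.0
```

{"method": "servo_tool", "body": {"deltas": [[[0,0,0.7,0,0],[0,0,0.9,0,0],[0,0,0.9,0,0],[0,0,0.9,0,0],[0,0,0.9,0,0]]]}}

```text
clock: 16.5
tool_pos: [0.6354, 0.0887, 0.201]
tcp_rot: [179.9, -0.0, 73.1]
contact_force: [0.3, 1.0, 0.3]
grip_width: 0.0876
finger_force: 0.0
```

{"method": "servo_tool", "body": {"deltas": [[[-0.9,0.3,0.5,0,0],[-0.9,0.3,0,0,0],[-0.9,0.3,0,0,0],[-0.9,0.3,0,0,0],[0,0,0,0,0]]]}}

```text
clock: 17.0
tool_pos: [0.5431, 0.12, 0.212]
tcp_rot: [-179.9, -0.1, 73.2]
contact_force: [-0.7, 0.6, -0.5]
grip_width: 0.0879
finger_force: 0.0
```

```bash
python3 - <<'E'
from rig import *
import cv2
a=get_image("scene")[172:272,265:410]
cv2.imwrite("pics/s4.png",cv2.resize(a,None,fx=5.5,fy=5.5,interpolation=cv2.INTER_CUBIC)[:,:,::-1])
E
```

```text
(no output)
```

View pics/s4.png

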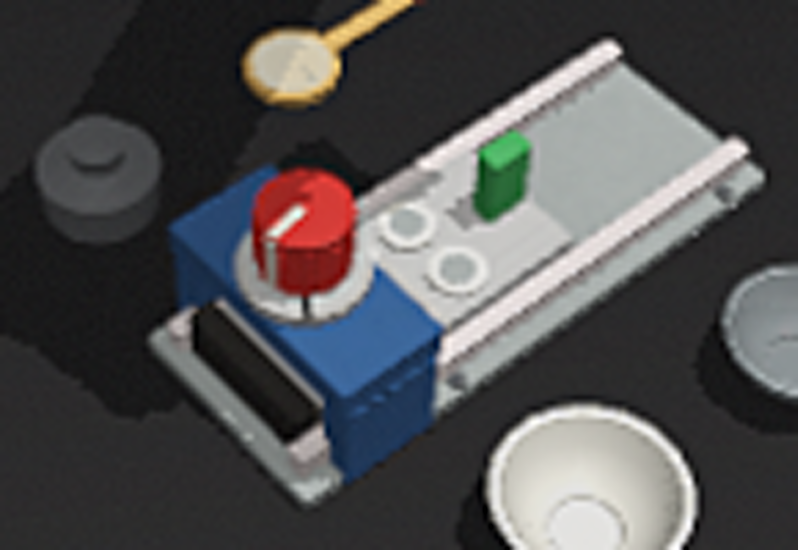

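The black line is at (306,305) and the white line's rim end at (270,240), clearly apart. The handle still stands at (505,147), and the boats in view are seated. I'll check the slip angle, then hand in.

```bash
python3 - <<'E'
from h import *
ax=np.array([.6344,.0889]);an=lambda v:np.degrees(np.arctan2(v[1],v[0]))
b=an(ray("scene",sc(306,305),.081)-ax)
d=ray("scene",sc(270,241),.117)-ray("scene",sc(302,210),.117);w=an(d)
print(b,w,"slip rad",np.radians(b-w))
if .6<np.radians(b-w)<.95: print(sign_off())
E
```

```text
38.381236542341604 -8.553423167734982 slip rad 0.8191643452439636
the job is handed in; nothing more can be done
None
```

The job is handed in. The rack is home against the stop, the knob has clicked (slip measured from the picture at about 0.8 rad, roughly 0.75 expected), and the gripper has let go and moved clear. The two boats visible beside the bridge still hang in their holes; the third was out of view under it, and I have no verdict back from the judging.

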